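Sweep the glaze test tiles into the sorting bay

TASK

Sweep the three loose glaze test tiles gently along the table into the three-sided wooden bay with your fingers, until each tile lies flat on the bay's green floor, wholly past the yellow line. Only push them: do not pick a tile up, flick it or press hard on it. Leave the blue-lidded jar, the two stamps and the round cutter standing where they are.

Things in the scene. Friction and masses are not known exactly. Their poses are not given: they have to be found in the camera images.
- bay: three-sided wooden bay fixed on the table, walls 12 mm thick, 30 mm high, open above and at the front, no lip or step (its green floor is paint, level with the table). Inside 180 mm deep (x), 300 mm wide (y). Origin: centre of the inside, on the table; x points from the mouth (x = -90 mm) to the back wall (+90 mm); side walls at y = +-150 mm. The mouth faces the tiles, about to the robot's right (-y)
- bay_line (a point): middle of the yellow line, 6 mm wide, painted across the bay's floor from wall to wall, 30 mm inside the mouth (x = -60 mm in the bay's frame)
- tile_a: pale grey glaze test tile, flat rectangle 75 x 45 mm and 8.5 mm thick with rounded edges, about 50 g, loose, lying flat; origin at the centre of its underside, x along the 75 mm side, z up
- tile_b: terracotta red glaze test tile, flat rectangle 75 x 45 mm and 8.5 mm thick with rounded edges, about 50 g, loose, lying flat; origin at the centre of its underside, x along the 75 mm side, z up
- tile_c: pale grey glaze test tile, flat rectangle 75 x 45 mm and 8.5 mm thick with rounded edges, about 50 g, loose, lying flat; origin at the centre of its underside, x along the 75 mm side, z up
- blue_jar: bystander: white jar with a blue lid, diameter 50 mm, 62 mm high, loose, standing among the tiles on the side away from the bay; origin at the centre of its foot
- clay_stamp: bystander: round terracotta stamp, diameter 26 mm, 56 mm high, loose, standing upright on the side away from the bay; origin at the centre of its foot
- cutter: bystander: round thin metal cutter ring, diameter 65 mm, 31 mm high, loose, beyond the tiles; origin at the centre of its foot
- wood_stamp: bystander: square wooden stamp 18 x 18 mm, 60 mm high, loose, standing upright on the side away from the bay; origin at the centre of its foot
Things that resemble listed ones, but are neither listed nor needed, are in the scene too. Leave any turquoise look-alike of the tile_a alone.

How it is judged:
By the outcome, as a careful person would: the job done as asked, in the order asked, and still so for the second after the job is handed in, with the robot touching nothing.
It also fails if it takes over 72 s, if anything falls off the work surface, if the arm or the gripper's body presses on something with over 40 N, if the wrist force passes 120 N, or if a joint passes its speed limit or range.

ROBOT

A 6-joint arm with a two-finger parallel gripper is mounted at the origin on the work surface; the furniture and walls round the work are solid. World frame = base frame: x ahead of the robot, y to its left, z up, the work surface at z = 0. Lengths are in m, angles in rad, forces in N, time in s.
With the tool pointing down it reaches from about 0.3 to 0.875 m from the base axis. Payload 6.4 kg.
Tool frame: the origin (TCP) lies midway between the tips of the shut fingers; the grasp point (between the pads) lies 19 mm behind it; z points along the fingers, y is the line along which they close (so a half turn about z gives the same grasp; the last joint's range is limited). The gripper opens to 88 mm and grips with 3 to 60 N. Pads are 18 mm wide; open, the fingers measure 123 mm over their backs; the gripper's body (75 mm by 187 mm) begins 45 mm behind the grasp point.
Start: joints at [-1.372, 0.181, 1.607, -0, 1.354, -0.206], TCP at [0.226, -0.529, 0.239] pointing down, gripper open.
Joint ranges: [-2.99, 2.99], [-0.89, 2.07], [0.3, 2.58], [-1.14, 4.28], [0, 2.63], [-3.12, 3.12]. Speed limits (rad/s): [2.57, 2.57, 3.01, 3.14, 3.14, 3.14].

INTERFACE

Orientations are given as a rotation vector (axis times angle).
In Python, from plant import ctrl gives the robot as it stands.
- The arm moves only by the shell command python3 -m inch 'ROWS'. ROWS is JSON, a list that holds one entry, the list of rows, each a list of 7 numbers: the turn, a rotation vector about the world's x, y, z in rad, then the shift along the world's x, y, z in cm, then the opening in per cent of the stroke, from 0 (shut) to 100 (fully open). A call has 1 to 8 rows; each row shifts and turns the commanded pose from where the row before left it; what a row does not reach is not made up. A row lasts 1/8 s, in which the tool goes at most 62.5 mm and 10.7 degrees, less where a joint would pass 70% of its speed; a pose out of reach is approached as far as the arm can. A call is refused whole if a number of a shift passes 6.25 or a number of a turn 0.188, either way. A call with a gripper value outside its range is refused whole. The fingers move at their own pace and stop on an object; the grip force is fixed at half the most. Time passes only in rows, so rows that do not move let the fingers close. It gives the time, the measured TCP pose, the force, the opening and the grip force at its end, in the units of the state.
- ctrl.get_state(): the state, without advancing time (a new reading comes with each control period).
- ctrl.camera(name): name is "scene" or "top" or "wrist"; returns the picture (480x640x3 uint8, red, green, blue); there is no depth.
- ctrl.get_calibration(name): a dict with "intrinsics" (3x3 intrinsics, pixels), "extrinsics" (4x4, takes a point from camera to world coordinates). Camera axes: x right, y up, looking along -z (the intrinsics and any distortion apply to the point x, -y, -z); pixel columns grow to the right and rows downward; lengths in m; the calibration is good to about 2 mm. A picture is of the moment at which its call begins: read the wrist's pose just before it. get_calibration takes no time and is no camera call; for the wrist camera it gives the pose at the moment of the call.
- ctrl.hand_in(): hands the job in; it is judged then, once.
The state is a dict: "time": time; "qpos": joint angles; "qvel": joint speeds; "joint_efforts": joint torques, N m; "ee_pos": TCP position; "ee_rot": TCP orientation; "contact_force": force on the tool from outside, world axes, zero at the start; "torque": the same for the moment, N m; "gripper_width": opening from 0.0 (shut) to 1.0 (fully open); "grasp_force": force on a finger pad.
Only numpy, scipy, OpenCV 4.12 (cv2) and the standard library are available. Lean on these libraries where they do the work, as an engineer would, in place of code of your own. Each camera call takes 0.05 s, during which the arm holds its last target. There are 200 camera calls.

## Working session

There is one attempt and no reset: what is moved stays moved. The work goes in short steps, Python scripts to look and compute and a shell command to move; the robot and the scene stay as the last step left them, time stands still between calls to the robot, and variables do not carry over. Pictures are saved under pics/ and viewed, at most 13 in all, crops included, and the job is handed in when it is done.

```bash
mkdir -p pics; cat > h.py <<'E'
from plant import ctrl
import numpy as np, cv2
def shot(n,f):
    im=ctrl.camera(n); cv2.imwrite('pics/'+f,im[:,:,::-1]); return im
def ray(n,u,v,z=0.):
    c=ctrl.get_calibration(n);K=np.array(c['intrinsics']);T=np.array(c['extrinsics'])
    d=np.linalg.inv(K)@[u,v,1]; d=T[:3,:3]@[d[0],-d[1],-d[2]]; o=T[:3,3]
    return (o+d*(z-o[2])/d[2])
E
python3 - <<'E'
from h import *
a=shot('top','top1.png');b=shot('scene','scene1.png')
print(ctrl.get_calibration('top'));print(ctrl.get_state())
E
```

```text
{'intrinsics': array([[616.15644349,   0.        , 321.65941902],
       [  0.        , 616.15644349, 231.57730765],
       [  0.        ,   0.        ,   1.        ]]), 'extrinsics': array([[ 0.00605677,  0.9925267 , -0.12187728,  0.39182176],
       [-0.99996322,  0.00675163,  0.00528921, -0.08213829],
       [ 0.00607256,  0.12184076,  0.99253108,  1.3665188 ],
       [ 0.        ,  0.        ,  0.        ,  1.        ]])}
{'time': 0.1, 'qpos': array([-1.37230352e+00,  1.81417475e-01,  1.60789094e+00,  3.20945659e-06,
        1.35380711e+00, -2.06313038e-01]), 'qvel': array([-6.09452331e-05, -1.47673206e-03, -1.63482678e-03, -4.52677010e-05,
        9.97841039e-04, -5.43428498e-04]), 'joint_efforts': array([ 1.33840426e-04, -4.34822845e+01, -3.42695332e+01,  7.03571504e-02,
        3.40755412e-02, -3.90346179e-05]), 'ee_pos': array([ 0.22637267, -0.52804814,  0.23793619]), 'ee_rot': array([-3.07596978e+00, -6.31227638e-01, -1.42688307e-05]), 'contact_force': array([ 0.07906536, -0.18477191, -0.15171417]), 'torque': array([ 0.01246059,  0.02335658, -0.01256786]), 'grasp_force': 0.0, 'gripper_width': 0.9992132899495516}
```

View pics/top1.png

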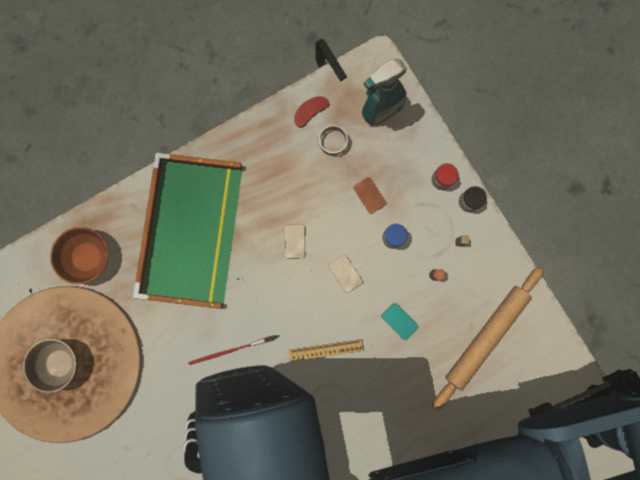

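View pics/scene1.png

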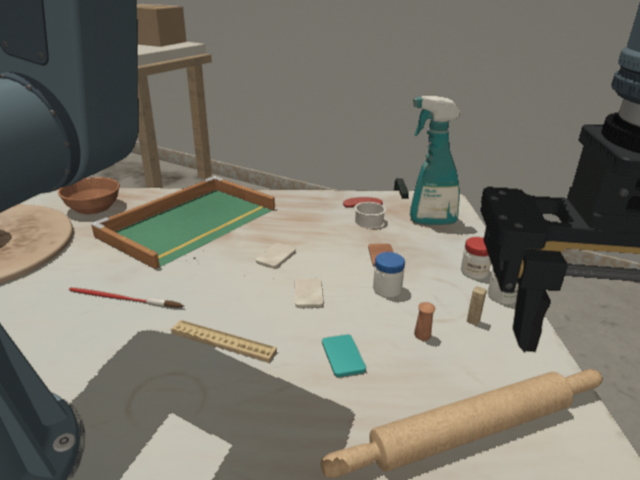

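Top picture: the bay is at left, with its mouth (right edge) at about (232,235) and the yellow line from (228,170) to (213,303). Candidates:
- **Pale tiles:** (294,241) and (346,273). The pale patch at (362,440) is only light on the table.
- **Red tile:** (370,195). The red kidney at (311,111) is not a tile.
- **Turquoise look-alike:** (400,321), to be left alone.
- **Bystanders:** jar (397,236), stamps (438,274) and (463,241), cutter (334,140).

```bash
python3 - <<'E'
from h import *
im=cv2.imread('pics/top1.png')
hsv=cv2.cvtColor(im,cv2.COLOR_BGR2HSV)
lab=cv2.cvtColor(im,cv2.COLOR_BGR2LAB).astype(int)
def tile(n,u,v):
    p=lab[v-4:v+5,u-4:u+5].reshape(-1,3).mean(0)
    m=(np.abs(lab-p)*[1,2,2]).sum(2)<26
    w=np.zeros(m.shape,np.uint8); w[v-32:v+33,u-32:u+33]=1
    m=(m&(w>0)).astype(np.uint8)
    m=cv2.morphologyEx(m,cv2.MORPH_OPEN,np.ones((3,3)))
    k,l=cv2.connectedComponents(m); c,_=cv2.findContours((l==l[v,u]).astype(np.uint8),0,2)
    c=max(c,key=cv2.contourArea)
    P=np.array([ray('top',*q,.0085)[:2] for q in c[:,0].astype(float)],np.float32)*1000
    r=cv2.minAreaRect(P); print(n,np.round(r[0]),np.round(r[1]),round(r[2]),'corners',np.round(cv2.boxPoints(r)).tolist())
for t in [('g1',294,243),('g2',346,273),('red',370,195),('turq',400,321)]: tile(*t)
for n,u,v,z in [('jar',397,235,.062),('claystamp',438,274,.05),('woodst',463,241,.055),('cutter',334,140,.031),('line1',228,170,0),('line2',213,303,0),
 ('wallend1',242,166,.03),('wallend2',224,305,.03),('back1',158,157,.03),('back2',138,293,.03),('ruler',363,345,0),('ruler2',291,354,0),('brush',278,338,0),('redjar',446,175,.05),('sponge',311,111,.01)]:
    print(n,np.round(ray('top',u,v,z)*1000))
c=im[150:350,270:490]; cv2.imwrite('pics/crop1.png',cv2.resize(c,None,fx=2.9,fy=2.9,interpolation=2))
E
```

```text
g1 [533. -28.] [143. 142.] 0 corners [[461.0, 42.0], [462.0, -100.0], [605.0, -99.0], [604.0, 43.0]]
g2 [ 467. -144.] [141. 142.] 0 corners [[396.0, -73.0], [397.0, -215.0], [538.0, -214.0], [537.0, -73.0]]
red [ 643. -196.] [73. 43.] 33 corners [[601.0, -198.0], [624.0, -233.0], [685.0, -194.0], [661.0, -158.0]]
turq [ 363. -260.] [72. 42.] 45 corners [[323.0, -271.0], [353.0, -301.0], [403.0, -250.0], [374.0, -220.0]]
jar [ 546. -250.   62.]
claystamp [ 464. -338.   50.]
woodst [ 535. -392.   55.]
cutter [ 761. -115.   31.]
line1 [698. 123.   0.]
line2 [400. 149.   0.]
wallend1 [701.  88.  30.]
wallend2 [395. 120.  30.]
back1 [720. 274.  30.]
back2 [420. 306.  30.]
ruler [ 310. -181.    0.]
ruler2 [290. -24.   0.]
brush [324.   5.   0.]
redjar [ 680. -359.   50.]
sponge [834. -63.  10.]
```

View pics/crop1.png

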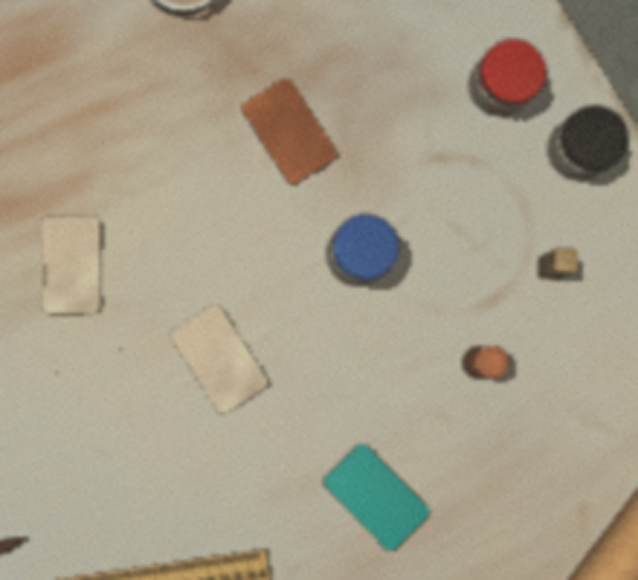

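The crop shows all three tiles flat and clear of each other: pale at (72,264), pale tilted at (221,358), red at (290,131). Turquoise at (376,498) stays. I'll push the front pale tile first, using both fingers as a bar.

```bash
python3 -m inch '[[[0,0,0.077,2.2,3.24,-1,40],[0,0,0.077,2.2,3.24,-1,40],[0,0,0.077,2.2,3.24,-1,40],[0,0,0.077,2.2,3.24,-1,40],[0,0,0.077,2.2,3.24,-1,40],[0,0,0.077,2.2,3.24,-1,40],[0,0,0.077,2.2,3.24,-1,40]]]' 
python3 -m inch '[[[0,0,0.077,2.2,3.24,-1,40],[0,0,0.077,2.2,3.24,-1,40],[0,0,0.077,2.2,3.24,-1,40],[0,0,0.077,2.2,3.24,-1,40],[0,0,0.077,2.2,3.24,-1,40],[0,0,0.077,2.2,3.24,-1,40],[0,0,0.077,2.2,3.24,-1,40],[0,0,0,0,0,0,40]]]'
cat >> h.py <<'E'
def st():
    s=ctrl.get_state(); from scipy.spatial.transform import Rotation as R
    M=R.from_rotvec(s['ee_rot']).as_matrix(); y=M[:,1]
    print('t',round(s['time'],2),'tcp mm',np.round(s['ee_pos']*1000,1),'yaw',round(float(np.degrees(np.arctan2(y[1],y[0]))),1),'z',np.round(M[:,2],3),'F',np.round(s['contact_force'],1),'w',round(s['gripper_width'],2),'q',np.round(s['qpos'],2))
E
python3 -c "
from h import *;st();shot('wrist','w1.png')"
```

```text
time: 0.98
ee_pos: [0.3809, -0.3004, 0.1681]
ee_rot: [-2.796, -1.431, 0.0]
contact_force: [0.6, -0.1, 0.3]
gripper_width: 0.397
grasp_force: 0.0
time: 1.98
ee_pos: [0.5344, -0.0727, 0.0975]
ee_rot: [-2.312, -2.124, 0.001]
contact_force: [0.7, -0.3, -0.4]
gripper_width: 0.402
grasp_force: 0.0
t 1.98 tcp mm [534.4 -72.7  97.5] yaw -4.8 z [-0.002  0.001 -1.   ] F [ 0.7 -0.3 -0.4] w 0.4 q [-0.36  0.28  1.8   0.    1.06 -0.27]
```

View pics/w1.png

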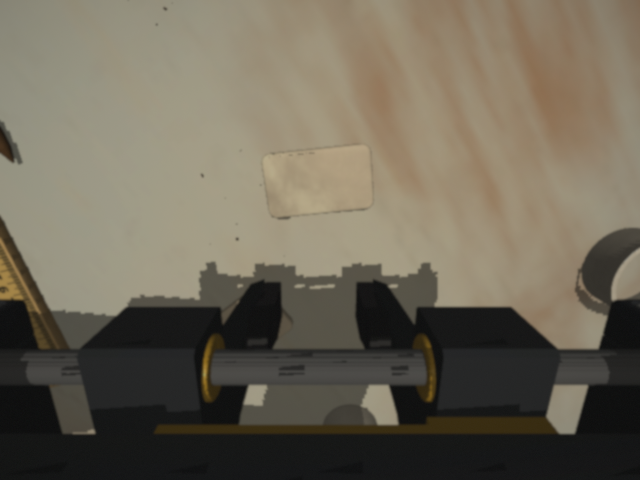

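The wrist view shows the tile at (320,181), centred ahead of the fingers (265 and 375). I'll descend and sweep.

```bash
python3 -m inch '[[[0,0,0,0,0,-1.9,40],[0,0,0,0,0,-1.9,40],[0,0,0,0,0,-1.9,40],[0,0,0,0,0,-1.9,40],[0,0,0,0,0,-1.7,40],[0,0,0,0,0,0,40]]]' 
for i in 1; do python3 -m inch '[[[0,0,0,0.1,0.9,0,40],[0,0,0,0.1,0.9,0,40],[0,0,0,0.1,1,0,40],[0,0,0,0.1,1,0,40],[0,0,0,0.1,1,0,40],[0,0,0,0.1,1,0,40],[0,0,0,0.1,1,0,40],[0,0,0,0.1,1,0,40]]]'; done
python3 -c "
from h import *;st();shot('wrist','w2.png')"
```

```text
time: 2.78
ee_pos: [0.5332, -0.0746, 0.004]
ee_rot: [-2.315, -2.119, 0.002]
contact_force: [0.8, -0.2, -0.2]
gripper_width: 0.401
grasp_force: 0.0
time: 3.78
ee_pos: [0.5425, 0.0037, 0.0057]
ee_rot: [-2.317, -2.122, 0.0]
contact_force: [-0.1, -0.1, 0.3]
gripper_width: 0.399
grasp_force: 0.2
t 3.77 tcp mm [542.5   3.7   5.7] yaw -5.0 z [-0. -0. -1.] F [-0.1 -0.1  0.3] w 0.4 q [-0.21  0.44  1.82 -0.    0.88 -0.12]
```

View pics/w2.png

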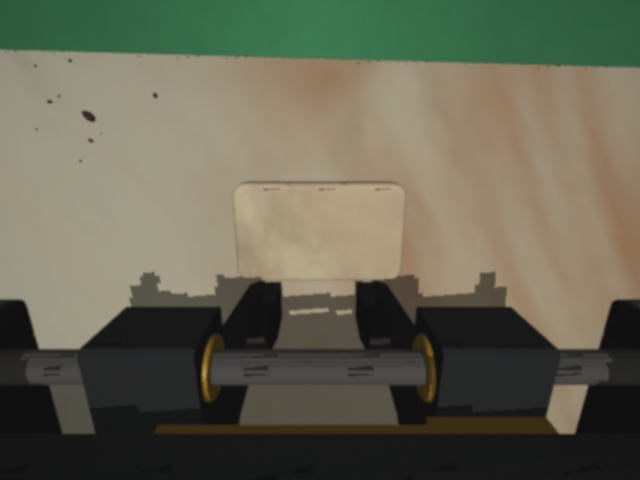

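The tile sits square on both fingers at (320,230), and the mouth edge is ahead at row 55. I'll finish this push, back off, and go to the second pale tile.

```bash
python3 -m inch '[[[0,0,0,0.1,1,-0.1,40],[0,0,0,0.1,1,0,40],[0,0,0,0.1,1,0,40],[0,0,0,0.1,1,0,40],[0,0,0,0.1,1,0,40],[0,0,0,0.1,1,0,40],[0,0,0,0.1,1,0,40],[0,0,0,0.1,1,0,40]]]' | tail -6 
python3 -m inch '[[[0,0,0,0.1,1,0,40],[0,0,0,0.1,1,0,40],[0,0,0,0.1,1,0,40],[0,0,0,0.1,1,0,40],[0,0,0,0.1,1,0,40],[0,0,0,0.1,1,0,40],[0,0,0,0.1,0.8,0,40],[0,0,0,0,0.4,0,40]]]'
python3 -m inch '[[[0,0,0,0,0,0,40],[0,0,0,-0.1,-1,0,40],[0,0,0,-0.1,-1,0,40],[0,0,0,0,0,3,40],[0,0,0,0,0,3,40],[0,0,0,0,0,3,40]]]'
python3 -m inch '[[[0,0,0.08,-0.7,-4.2,0,40],[0,0,0.08,-0.7,-4.2,0,40],[0,0,0.08,-0.7,-4.2,0,40],[0,0,0.08,-0.7,-4.2,0,40],[0,0,0.08,-0.7,-4.2,0,40],[0,0,0.08,-0.7,-4.2,0,40],[0,0,0.08,-0.7,-4.2,0,40],[0,0,0.08,-0.7,-4.2,0,40]]]'
python3 -c "
from h import *
st()
im=shot('wrist','w3.png')
shot('top','top3.png')"
```

```text
time: 4.82
ee_pos: [0.5506, 0.0837, 0.0047]
ee_rot: [2.317, 2.122, 0.0]
contact_force: [-0.2, 0.8, -0.5]
gripper_width: 0.402
grasp_force: 0.1
time: 5.82
ee_pos: [0.5575, 0.1556, 0.0047]
ee_rot: [2.316, 2.122, 0.0]
contact_force: [-0.4, -0.4, 0.8]
gripper_width: 0.398
grasp_force: 0.2
time: 6.58
ee_pos: [0.5553, 0.1339, 0.0955]
ee_rot: [-2.318, -2.12, 0.001]
contact_force: [-0.2, 0.3, 0.4]
gripper_width: 0.402
grasp_force: 0.0
time: 7.58
ee_pos: [0.4985, -0.2031, 0.0948]
ee_rot: [1.53, 2.744, -0.0]
contact_force: [-0.3, -0.1, 0.0]
gripper_width: 0.402
grasp_force: 0.0
t 7.58 tcp mm [ 498.5 -203.1   94.8] yaw 31.7 z [ 0. -0. -1.] F [-0.3 -0.1  0. ] w 0.4 q [-0.61  0.28  1.81 -0.    1.05 -1.16]
```

View pics/w3.png

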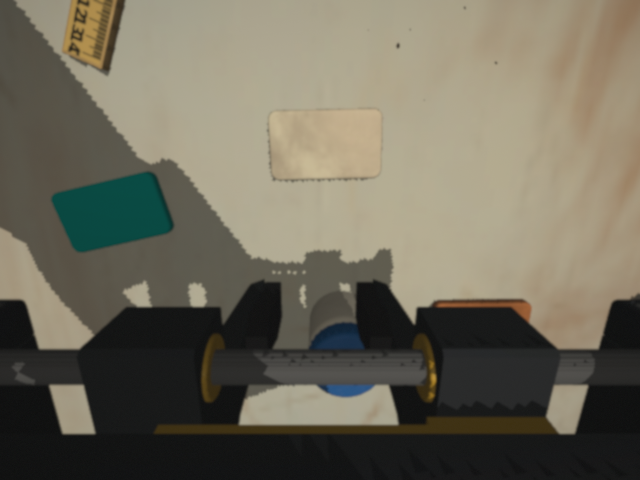

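Tile 2 is at (325,144), square to the fingers. The jar is behind them at (345,355). I'll shift forward before descending, then push along a curve.

```bash
python3 -m inch '[[[0,0,0,-0.8,1.9,0,40],[0,0,0,0,0,-2,40],[0,0,0,0,0,-2,40],[0,0,0,0,0,-2,40],[0,0,0,0,0,-2,40],[0,0,0,0,0,-1.1,40],[0,0,0,0,0,0,40]]]' 
python3 -m inch '[[[0,0,0,-0.53,0.85,0,40],[0,0,0,-0.53,0.85,0,40],[0,0,-0.065,-0.5,0.87,0,40],[0,0,-0.065,-0.45,0.9,0,40],[0,0,-0.065,-0.39,0.92,0,40],[0,0,-0.065,-0.33,0.95,0,40],[0,0,-0.065,-0.27,0.96,0,40],[0,0,-0.065,-0.21,0.98,0,40]]]'
python3 -m inch '[[[0,0,-0.065,-0.14,0.99,0,40],[0,0,-0.065,-0.08,1,0,40],[0,0,-0.065,-0.02,1,0,40],[0,0,-0.065,0.03,1,0,40],[0,0,0,0.03,1,0,40],[0,0,0,0.03,1,0,40]]]'
python3 -c "
from h import *;st();shot('wrist','w4.png')"
```

```text
time: 8.55
ee_pos: [0.4907, -0.1803, 0.0031]
ee_rot: [-1.53, -2.742, -0.0]
contact_force: [0.2, -0.3, 0.5]
gripper_width: 0.399
grasp_force: 0.0
time: 9.55
ee_pos: [0.4591, -0.1085, 0.0043]
ee_rot: [2.037, 2.391, 0.0]
contact_force: [-0.0, -0.1, -0.3]
gripper_width: 0.398
grasp_force: 0.2
time: 10.3
ee_pos: [0.4579, -0.0487, 0.004]
ee_rot: [2.326, 2.111, 0.0]
contact_force: [-0.5, -0.6, -0.2]
gripper_width: 0.399
grasp_force: 0.3
t 10.3 tcp mm [457.9 -48.7   4. ] yaw -5.5 z [ 0.001 -0.    -1.   ] F [-0.5 -0.6 -0.2] w 0.4 q [-0.36  0.3   2.03 -0.    0.81 -0.27]
```

View pics/w4.png

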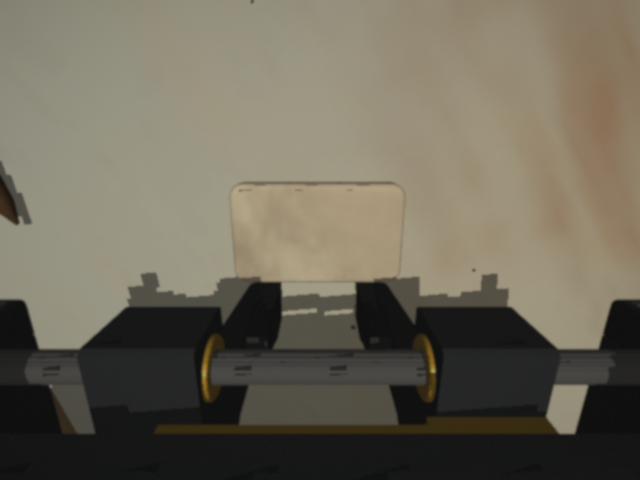

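The tile is centred and flush at (318,230). I'll continue straight into the bay, then go to the red tile.

```bash
python3 -m inch '[[[0,0,0,0.04,1,0,40],[0,0,0,0.04,1,0,40],[0,0,0,0.04,1,0,40],[0,0,0,0.04,1,0,40],[0,0,0,0.04,1,0,40],[0,0,0,0.04,1,0,40],[0,0,0,0.04,1,0,40],[0,0,0,0.04,1,0,40]]]' | sed -n 2p
python3 -m inch '[[[0,0,0,0.04,1,0,40],[0,0,0,0.04,1,0,40],[0,0,0,0.04,1,0,40],[0,0,0,0.04,1,0,40],[0,0,0,0.04,1,0,40],[0,0,0,0.04,1,0,40],[0,0,0,0.04,1,0,40],[0,0,0,0.04,1,0,40]]]' | sed -n 2p
python3 -m inch '[[[0,0,0,0.04,1,0,40],[0,0,0,0.04,1,0,40],[0,0,0,0.04,1,0,40],[0,0,0,0.04,1,0,40],[0,0,0,0.04,1,0,40],[0,0,0,0,0.7,0,40],[0,0,0,0,0.4,0,40],[0,0,0,0,0,0,40]]]'
python3 -m inch '[[[0,0,0,-0.1,-1,0,40],[0,0,0,-0.1,-1,0,40],[0,0,0,0,0,3,40],[0,0,0,0,0,3,40],[0,0,0,0,0,4,40]]]'
python3 -c "
from h import *;st();shot('top','top4.png')"
```

```text
ee_pos: [0.4611, 0.0315, 0.0037]
ee_pos: [0.4643, 0.1114, 0.0037]
time: 13.35
ee_pos: [0.4662, 0.172, 0.0037]
ee_rot: [-2.327, -2.11, 0.0]
contact_force: [0.2, 0.0, -0.2]
gripper_width: 0.398
grasp_force: 0.0
time: 13.98
ee_pos: [0.4634, 0.1507, 0.104]
ee_rot: [-2.328, -2.108, 0.003]
contact_force: [-0.1, 0.7, -1.2]
gripper_width: 0.401
grasp_force: 0.0
t 13.97 tcp mm [463.4 150.7 104. ] yaw -5.7 z [-0.002 -0.    -1.   ] F [-0.1  0.7 -1.2] w 0.4 q [ 0.07  0.16  1.93 -0.    1.05  0.17]
```

```bash
python3 -m inch '[[[0,0,0.085,2.6,-4.8,0,40],[0,0,0.085,2.6,-4.8,0,40],[0,0,0.085,2.6,-4.8,0,40],[0,0,0.085,2.6,-4.8,0,40],[0,0,0.085,2.6,-4.8,0,40],[0,0,0.085,2.6,-4.8,0,40],[0,0,0.085,2.6,-4.8,0,40],[0,0,0.085,2.6,-4.8,0,40]]]'  | sed -n 2p
python3 -m inch '[[[0,0,0,0,0,0,40],[0,0,0,0,0,0,40]]]' | sed -n 2p
python3 -c "
from h import *;st();shot('wrist','w5.png');shot('top','top5.png')"
```

```text
ee_pos: [0.6722, -0.235, 0.1033]
ee_pos: [0.6711, -0.2324, 0.1028]
t 15.28 tcp mm [ 671.1 -232.4  102.8] yaw 33.2 z [-0.002  0.001 -1.   ] F [0.4 0.2 0.7] w 0.4 q [-0.5   0.6   1.32  0.    1.22 -1.08]
```

View pics/w5.png

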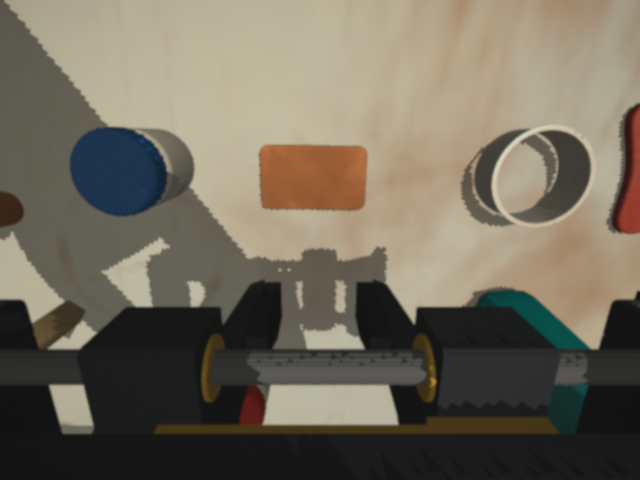

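View pics/top5.png

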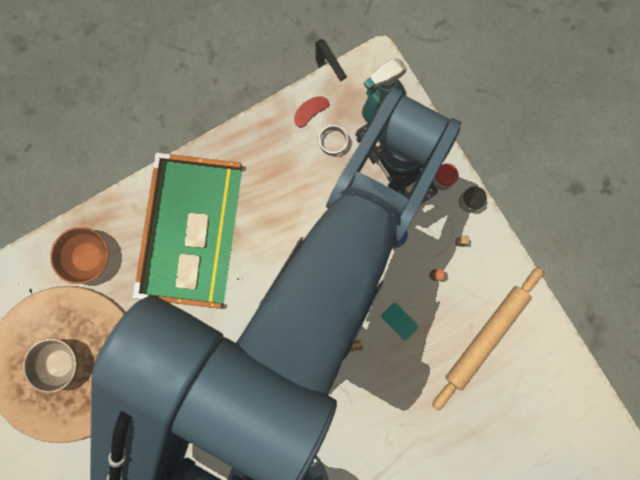

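Top view: both pale tiles lie past the yellow line at (196,230) and (188,271), bystanders unmoved. Wrist view: the red tile is at (313,177), about 5 mm left of the finger centre, with the jar and cutter clear on either side. I'll shift, descend and push.

```bash
python3 -m inch '[[[0,0,0,-0.5,-0.1,0,40],[0,0,0,0,0,-2,40],[0,0,0,0,0,-2,40],[0,0,0,0,0,-2,40],[0,0,0,0,0,-2,40],[0,0,0,0,0,-1.8,40],[0,0,0,0,0,0,40]]]' | sed -n 2,4p
python3 -m inch '[[[0,0,0,-0.53,0.85,0,40],[0,0,0,-0.53,0.85,0,40],[0,0,-0.065,-0.5,0.87,0,40],[0,0,-0.065,-0.45,0.9,0,40],[0,0,-0.065,-0.39,0.92,0,40],[0,0,-0.065,-0.33,0.95,0,40],[0,0,-0.065,-0.27,0.96,0,40],[0,0,-0.065,-0.21,0.98,0,40]]]' | sed -n 2,4p
python3 -m inch '[[[0,0,-0.065,-0.14,0.99,0,40],[0,0,-0.065,-0.08,1,0,40],[0,0,-0.065,-0.02,1,0,40],[0,0,-0.08,0.03,1,0,40],[0,0,0,0.05,1,0,40],[0,0,0,0.05,1,0,40]]]' | sed -n 2,4p
python3 -c "
from h import *;st();shot('wrist','w6.png')"
```

```text
ee_pos: [0.6658, -0.2325, 0.0031]
ee_rot: [-1.489, -2.762, -0.0]
contact_force: [1.1, -0.3, 0.2]
ee_pos: [0.6352, -0.1597, 0.0068]
ee_rot: [1.999, 2.421, 0.001]
contact_force: [0.2, -0.2, -0.2]
ee_pos: [0.6343, -0.0999, 0.0064]
ee_rot: [2.309, 2.129, 0.001]
contact_force: [-0.4, -1.2, 1.6]
t 18.0 tcp mm [634.3 -99.9   6.4] yaw -4.7 z [ 0.001 -0.    -1.   ] F [-0.4 -1.2  1.6] w 0.4 q [-0.34  0.61  1.55 -0.    0.98 -0.26]
```

View pics/w6.png

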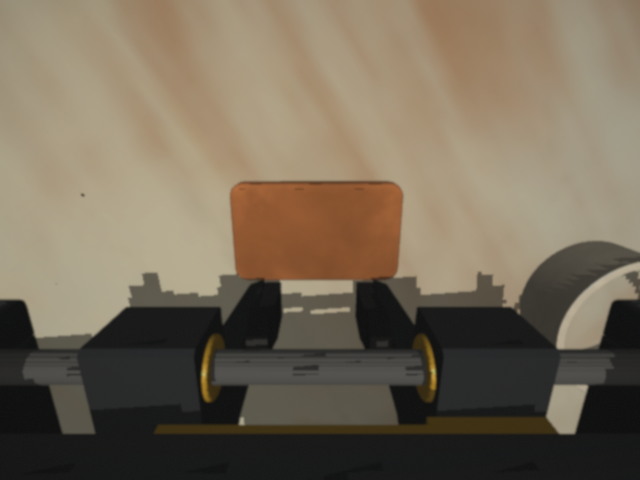

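The red tile is flush and centred at (316,230). The tips have risen slightly, so I'll lower them 2 mm and finish.

```bash
python3 -m inch '[[[0,0,0,0.05,1,-0.2,40],[0,0,0,0.05,1,0,40],[0,0,0,0.05,1,0,40],[0,0,0,0.05,1,0,40],[0,0,0,0.05,1,0,40],[0,0,0,0.05,1,0,40],[0,0,0,0.05,1,0,40],[0,0,0,0.05,1,0,40]]]' | sed -n 2p
python3 -m inch '[[[0,0,0,0.05,1,0,40],[0,0,0,0.05,1,0,40],[0,0,0,0.05,1,0,40],[0,0,0,0.05,1,0,40],[0,0,0,0.05,1,0,40],[0,0,0,0.05,1,0,40],[0,0,0,0.05,1,0,40],[0,0,0,0.05,1,0,40]]]' | sed -n 2p
python3 -m inch '[[[0,0,0,0.05,1,0,40],[0,0,0,0.05,1,0,40],[0,0,0,0.05,1,0,40],[0,0,0,0.05,1,0,40],[0,0,0,0.05,1,0,40],[0,0,0,0.05,1,0,40],[0,0,0,0.05,1,0,40],[0,0,0,0.05,1,0,40]]]' | sed -n 2p
python3 -m inch '[[[0,0,0,0,0.7,0,40],[0,0,0,0,0.4,0,40],[0,0,0,0,0,0,40],[0,0,0,-0.1,-1,0,40],[0,0,0,-0.1,-1,0,40],[0,0,0,0,0,3,40],[0,0,0,0,0,4,40],[0,0,0,0,0,4,40]]]' | sed -n 2p
python3 -m inch '[[[0,0,0,-2,-4,1,40],[0,0,0,-2,-4,1,40],[0,0,0,-2,-4,1,40],[0,0,0,-2,-4,1,40],[0,0,0,-2,-4,1,40],[0,0,0,-2,-4,1,40],[0,0,0,-2,-4,1,40],[0,0,0,0,0,0,40]]]' | sed -n 2p
python3 -c "
from h import *;st();im=shot('top','top6.png')[140:320,120:500]
cv2.imwrite('pics/crop6.png',cv2.resize(im[:,:,::-1],None,fx=2.1,fy=2.1,interpolation=2))"
```

```text
ee_pos: [0.6381, -0.0199, 0.0037]
ee_pos: [0.6421, 0.0601, 0.0037]
ee_pos: [0.6461, 0.1401, 0.0037]
ee_pos: [0.6438, 0.1292, 0.1146]
ee_pos: [0.5032, -0.1528, 0.1847]
t 23.05 tcp mm [ 503.2 -152.8  184.7] yaw -5.0 z [ 0.002 -0.001 -1.   ] F [ 0.2  0.6 -0.7] w 0.4 q [-0.52  0.13  1.78 -0.    1.23 -0.43]
```

View pics/crop6.png

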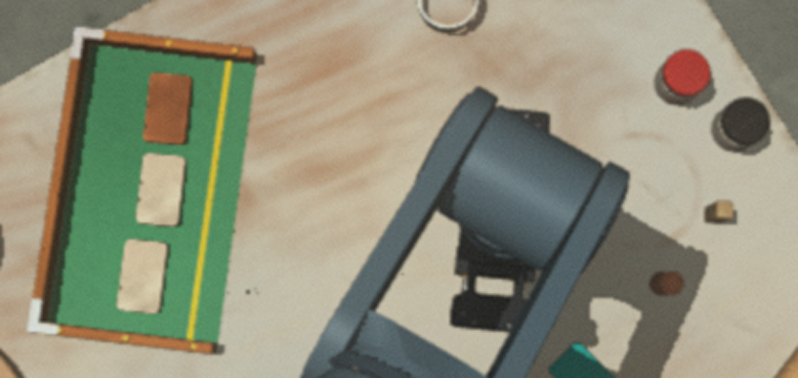

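All three tiles lie flat on the green, at (167,108), (160,189) and (142,275), clear of the yellow line. The stamps and cutter are where they were. The jar is hidden under the arm, but it was standing untouched in the last wrist views. The robot is clear, so I'll hand in.

```bash
python3 -c "
from h import *;print(ctrl.hand_in())"
```

```text
the job is handed in; nothing more can be done
None
```

I swept all three tiles into the bay, flat on the green and wholly past the yellow line. The final picture shows both stamps and the cutter unmoved; the arm hid the jar there, but nothing touched it. I handed the job in at about 23 s.

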